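# Build up the two-tier bike caddy by the front door

### The arm

A 6-joint arm with a two-finger parallel gripper is mounted at the origin on the work surface. World frame = base frame: x ahead of the robot, y to its left, z up, the work surface at z = 0. Lengths are in m, angles in degrees, forces in N, time in s.
With the tool pointing down it reaches from about 0.3 to 0.75 m from the base axis. Payload 8.5 kg.
Tool frame: the origin (TCP) lies at the very end of the fingers, on their centre line; the grasp point (between the pads) lies 19 mm behind it (r.tcp_to_grasp is the distance from the TCP to the grasp point, in m); z points along the fingers, y is the line along which they close (so a half turn about z gives the same grasp; the last joint's range is limited). The gripper opens to 88 mm and grips with 3 to 60 N. Pads are 18 mm wide; open, the fingers measure 123 mm over their backs; the gripper's body (75 mm by 187 mm) begins 45 mm behind the grasp point.
Start: joints at [57.393, 21.807, 74.336, -0, 83.858, -12.336], TCP at [0.191, 0.516, 0.239] pointing down, gripper open.
Joint ranges: [-178.18, 178.18], [-50.72, 133.34], [12.68, 142.11], [-81.47, 261.47], [9.98, 163.14], [-165.26, 165.26]. Speed limits (degrees/s): [136.94, 136.94, 180, 180, 180, 180].

### API

Orientations are given as [roll, pitch, yaw] about the fixed x, y, z axes, in that order (R = Rz(yaw) Ry(pitch) Rx(roll)).
In Python, from station import r gives the robot as it stands.
- The arm moves only by the tool step_arm, never from a script. Its argument "motion" is text: rows parted by semicolons, each of 6 numbers parted by spaces: the shift along the tool's x, y, z in cm, then the turn, a rotation vector about the tool's x, y, z in degrees. In form: tx ty tz wx wy wz; .... A call has 1 to 20 rows; each row shifts and turns the commanded pose from where the row before left it, along the tool's axes as they then stand; what a row does not reach is not made up. A row lasts 1/10 s, in which the tool goes at most 50 mm and 8.59 degrees, less where a joint would pass 70% of its speed; a pose out of reach is approached as far as the arm can. A call with a gripper value outside its range is refused whole. "hand" is the finger opening in cm, from 0 to 8.81, set as the call begins (left out, the last holds). The fingers move at their own pace and stop on an object; "newtons" is the grip in N (left out, the last holds). Time passes only in rows, so rows that do not move let the fingers close. It gives the time, the measured TCP pose, the force, the opening and the grip force at its end, in the units of the state.
- r.observe(): the state, without advancing time (a new reading comes with each control period).
- r.get_image(name): name is "side" or "top" or "wrist"; returns the picture (480x640x3 uint8, red, green, blue); there is no depth.
- r.camera_info(name): a dict with "fx", "fy", "cx", "cy" (pixels), "xyz" and "rotation" of the camera in the world; the wrist camera has in their place "mount" (4x4, takes a point from camera to tool coordinates, whose origin is the TCP and whose axes are the flange's). Camera axes: x right, y up, looking along -z (the intrinsics and any distortion apply to the point x, -y, -z); pixel columns grow to the right and rows downward; lengths in m; the calibration is good to about 2 mm. A picture is of the moment at which its call begins: read the wrist's pose just before it. camera_info takes no time and is no camera call.
- r.sign_off(): hands the job in; it is judged then, once.
The state is a dict: "t": time; "qpos": joint angles; "dq": joint speeds; "joint_efforts": joint torques, N m; "ee_pos": TCP position; "ee_rot": TCP orientation; "wrist_force": force on the tool from outside, world axes, zero at the start; "ft_torque": the same for the moment, N m; "finger_gap": opening from 0.0 (shut) to 1.0 (fully open); "grip_force": force on a finger pad.
Only numpy, scipy, OpenCV 4.12 (cv2) and the standard library are available. Lean on these libraries where they do the work, as an engineer would, in place of code of your own. Each camera call takes 0.05 s, during which the arm holds its last target. There are 200 camera calls.

### The job

Tidy the bike caddy: first lay the small bike pump down flat in the lower tray on the turntable and let go of it, then take the upper tray off its sloping rack and carry it level over the turntable. Lower it gently and level so that its four corner holes go down over the four corner posts together, until it sits fully down on the shoulders of the posts (either way round is fine), and let go. Leave the other things standing where they are.

Things in the scene. Friction and masses are not known exactly. Their poses are not given: they have to be found in the camera images.
- carousel: Turntable with the lower tray fixed on it. Wooden disc, diameter 310 mm, top at 22 mm; in its middle an aluminium tray 130 (x) by 180 mm (y), floor top at 30 mm, 3 mm rim up to 42 mm. Origin on the turning axis (tray centre) at table level, z up. It turns against a friction of 0.25 N m and starts turned up to 0.4 rad either way.
- seat (a point): Middle of the four post shoulders, on the turning axis, 90 mm above the table; axes as the turntable. Four steel posts stand in the lower tray's corners at x = +-51, y = +-76 mm: diameter 22 mm up to a flat shoulder at this height, then a pin of diameter 10 mm, straight for 17 mm, then tapering to 4 mm at its tip 26 mm above the shoulder.
- tray: Loose upper tray, 0.25 to 0.5 kg: aluminium floor 130 (x) by 180 mm (y), 6 mm thick, 3 mm rim up to 18 mm above the underside; four round 15 mm holes at x = +-51, y = +-76 mm. Origin: middle of the underside, z out of the open side. Starts leaning on the rack 0.45 rad (26 degrees) from level, long side (y) level, z up and back towards the robot. Same when turned half round.
- handle (a point): Grip point of the tray, 42 mm above its underside along its z; axes as the tray. The handle is an upright wooden plate in the middle of the tray: 14 mm thick (x), 70 mm long (y), its top 18 mm above this point.
- rack: Fixed plywood rack; its sloping board (146 mm up the slope, 200 mm wide) rises away from the robot at 0.45 rad, with a lip 12 mm high at the lower edge. The tray lies on the middle of the board, 65 mm above the origin. Origin: middle of the underside at table level, x horizontal and up the slope, y along the board, z up.
- pump: Small bike pump lying flat on the mat: aluminium barrel 24 mm in diameter and 104 mm long with a square block 30 x 30 mm on each end, 140 mm long in all, 0.12 to 0.22 kg. Origin in the middle of the barrel on its axis, 15 mm above what it lies on; y along the barrel, z up at the start.
- mat: Fixed cork mat 170 x 200 mm, 3 mm thick, on the table, under the pump. Origin in the middle of the underside. Mat and rack are on either hand of the turntable, one left and one right; which is on the left changes.
- mug: Grey mug with key rings, 68 mm wide, 75 mm high, standing on the turntable's disc on the robot's side. Bystander. Origin: middle of the underside.
- bell: Steel bell cap, 56 mm wide, 27 mm high, on the disc on the far side. Bystander. Origin: middle of the underside.
- clip: Green reflector clip, 60 mm wide, 46 mm high, on the disc on the far side. Bystander. Origin: middle of the underside.
- tyre_lever: Yellow tyre lever, 115 mm long, 7 mm thick, on the table at the far left. Bystander. Origin: middle of the underside.
- multitool: Dark folding multitool, 80 mm long, 16 mm high, on the table at the far right. Bystander. Origin: middle of the underside.
- lamp: Black round bike lamp, 44 mm wide, 55 mm high, on the table on the far left. Bystander. Origin: middle of the underside.
- oil: White bottle, 44 mm wide, 110 mm high, on the table on the far right. Bystander. Origin: middle of the underside.
Things that resemble listed ones, but are neither listed nor needed, are in the scene too. What is shaped like the rack but pink is not meant.

How it is judged:
By the outcome, as a careful person would: the job done as asked, in the order asked, and still so for the second after the job is handed in, with the robot touching nothing.
It also fails if it takes over 67 s, if anything falls off the work surface, if the arm or the gripper's body presses on something with over 40 N, if the wrist force passes 120 N, or if a joint passes its speed limit or range.

## Working session

There is one attempt and no reset: what is moved stays moved. The work goes in short steps, Python scripts to look and compute and a tool call to move; the robot and the scene stay as the last step left them, time stands still between calls to the robot, and variables do not carry over. Pictures are saved under pics/ and viewed, at most 10 in all, crops included, and the job is handed in when it is done.

Besides the shell and the picture viewer there is one more tool, called after "Request:" as name(argument=value, ...) on one line, values as JSON. step_arm: Moves the arm, as the interface text tells. Its arguments: {"type":"object","properties":{"motion":{"type":"string"},"hand":{"type":"number"},"newtons":{"type":"number"}},"required":["motion"]}

```bash
mkdir -p pics; ls; python3 - <<'E'
from station import r
import cv2,numpy as np
for n in ["side","top"]:
    cv2.imwrite(f"pics/{n}0.png",r.get_image(n)[:,:,::-1])
    print(n,r.camera_info(n))
print(r.camera_info("wrist")); print(r.observe(), r.tcp_to_grasp)
E
```

```text
pics
side {'fx': 460.22596313697386, 'fy': 460.22596313697386, 'cx': 312.0528577443794, 'cy': 243.92087082450368, 'xyz': array([ 0.13266396, -0.66519715,  1.01360466]), 'rotation': array([ 40.30427472,   0.78937177, -30.82761304])}
top {'fx': 504.8616662882035, 'fy': 504.8616662882035, 'cx': 326.71696030518785, 'cy': 233.33693989062945, 'xyz': array([0.30873991, 0.01752796, 1.14076132]), 'rotation': array([  9.38675945,  -1.5672317 , -88.49886404])}
{'fx': 365.37051348198753, 'fy': 365.37051348198753, 'cx': 316.1438978251332, 'cy': 238.11499694716446, 'mount': array([[-1.16730868e-04,  9.63203861e-01,  2.68771853e-01,
         6.98407221e-02],
       [ 9.99999751e-01,  2.99565667e-04, -6.39248367e-04,
         8.10698184e-04],
       [-6.96241314e-04,  2.68771711e-01, -9.63203656e-01,
        -1.44359782e-01],
       [ 0.00000000e+00,  0.00000000e+00,  0.00000000e+00,
         1.00000000e+00]])}
{'t': 0.1, 'qpos': array([ 5.73933110e+01,  2.18372718e+01,  7.43776232e+01,  1.16488768e-04,
        8.38599390e+01, -1.23351391e+01]), 'dq': array([-0.0313057 , -0.019207  , -0.12578587, -0.02403571, -0.1178024 ,
        0.09485206]), 'joint_efforts': array([ 3.16108984e-03, -4.38656938e+01, -2.24912453e+01,  7.14182574e-02,
        3.42347729e-02, -8.42195527e-05]), 'ee_pos': array([0.19041694, 0.51572027, 0.2382146 ]), 'ee_rot': array([-1.79926918e+02, -1.60998925e-02,  1.59728427e+02]), 'wrist_force': array([-0.26726458, -0.56333725, -0.10094951]), 'ft_torque': array([-0.01416762, -0.03162581, -0.01097515]), 'grip_force': 0.0, 'finger_gap': 1.0004637427902034} 0.0187
```

View pics/top0.png

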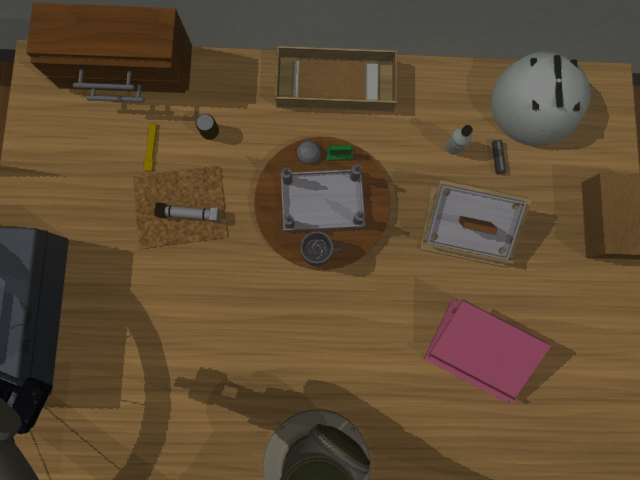

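View pics/side0.png

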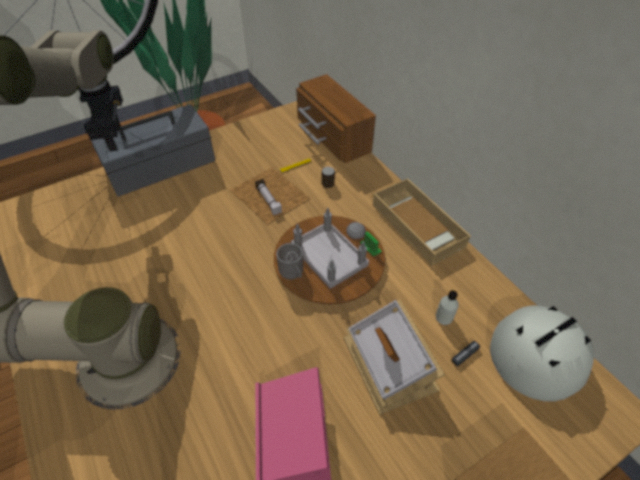

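The top view shows the pump on the mat at left, from about (157,210) to (219,214). The lower tray and posts are around (323,202), with the mug at (317,248). The tray on the rack is at (477,222) with its handle visible. The side view agrees with this layout. Next come the helpers and the first rough positions.

```bash
cat > h.py <<'E'
from station import r
import cv2,numpy as np
from scipy.spatial.transform import Rotation as Ro
from scipy.linalg import expm,logm
def pose(o=None):
    o=o or r.observe(); T=np.eye(4); T[:3,:3]=Ro.from_euler('xyz',o['ee_rot'],degrees=True).as_matrix(); T[:3,3]=o['ee_pos']; return T
def cam(n,o=None):
    c=r.camera_info(n)
    if n=='wrist': return c,pose(o)@c['mount']
    T=np.eye(4);T[:3,:3]=Ro.from_euler('xyz',c['rotation'],degrees=True).as_matrix();T[:3,3]=c['xyz'];return c,T
def onto(C,px,z):
    c,T=C; px=np.atleast_2d(px).astype(float)
    d=np.c_[(px[:,0]-c['cx'])/c['fx'],-(px[:,1]-c['cy'])/c['fy'],-np.ones(len(px))]@T[:3,:3].T
    return T[:3,3]+d*((z-T[2,3])/d[:,2])[:,None]
def proj(C,P):
    c,T=C; p=(np.atleast_2d(P)-T[:3,3])@T[:3,:3]
    return np.c_[c['cx']+c['fx']*p[:,0]/-p[:,2],c['cy']+c['fy']*p[:,1]/p[:,2]]
def snap(n,f):
    o=r.observe(); im=r.get_image(n)[:,:,::-1].copy(); cv2.imwrite(f'pics/{f}.png',im); return im,cam(n,o)
def down(yaw,tilt=0): # tool down; tilt about tool's x
    return Ro.from_euler('xyz',[180,0,yaw],degrees=True).as_matrix()@Ro.from_rotvec([np.radians(tilt),0,0]).as_matrix()
def go(p,R,n,T0=None):
    T=np.eye(4);T[:3,:3]=R;T[:3,3]=p; A=np.linalg.inv(pose() if T0 is None else T0)@T
    D=expm(np.real(logm(A))/n); w=Ro.from_matrix(D[:3,:3]).as_rotvec(degrees=True)
    print(n,'x', ' '.join(f'{v:.2f}' for v in [*D[:3,3]*100,*w])); return T
E
python3 - <<'E'
from h import *
C=cam('top')
def p(n,px,z): print(n,onto(C,px,z)[:,:2].round(3).tolist())
p('pump ends',[(157,210),(219,214)],.02)
p('posttips',[(287,177),(357,174),(290,221),(362,219)],.11)
p('disc l/r',[(255,202),(392,202)],.022)
p('mug',[(317,248)],.097); p('bell',[(309,152)],.045); p('clip',[(341,153)],.06)
p('tray corners far/near',[(440,185),(527,204)],.15); p('near',[(421,247),(512,265)],.09); p('handle',[(462,220),(495,230)],.16)
E
```

```text
pump ends [[0.536, 0.374], [0.531, 0.235]]
posttips [[0.597, 0.081], [0.609, -0.067], [0.503, 0.071], [0.512, -0.079]]
disc l/r [[0.561, 0.156], [0.571, -0.155]]
mug [[0.45, 0.013]]
bell [[0.676, 0.037]]
clip [[0.671, -0.034]]
tray corners far/near [[0.58, -0.233], [0.546, -0.411]]
near [[0.46, -0.207], [0.428, -0.399]]
handle [[0.507, -0.274], [0.489, -0.34]]
```

```bash
python3 - <<'E'
from h import *
go([.534,.32,.2],down(92),14)
E
```

```text
14 x -2.78 1.12 0.27 -0.01 0.00 4.84
```

Request:
step_arm(motion="-2.78 1.12 0.27 0 0 4.84;-2.78 1.12 0.27 0 0 4.84;-2.78 1.12 0.27 0 0 4.84;-2.78 1.12 0.27 0 0 4.84;-2.78 1.12 0.27 0 0 4.84;-2.78 1.12 0.27 0 0 4.84;-2.78 1.12 0.27 0 0 4.84;-2.78 1.12 0.27 0 0 4.84;-2.78 1.12 0.27 0 0 4.84;-2.78 1.12 0.27 0 0 4.84;-2.78 1.12 0.27 0 0 4.84;-2.78 1.12 0.27 0 0 4.84;-2.78 1.12 0.27 0 0 4.84;-2.78 1.12 0.27 0 0 4.84;0 0 0 0 0 0;0 0 0 0 0 0", hand=5)

```text
t: 1.7
ee_pos: [0.5339, 0.3191, 0.2006]
ee_rot: [-179.9, 0.0, 92.0]
wrist_force: [0.1, -0.0, -0.2]
finger_gap: 0.568
grip_force: 0.0
```

```bash
python3 - <<'E'
from h import *
im,C=snap('wrist','w1'); print(C[1].round(4)); print(r.observe()['ee_pos'],r.observe()['ee_rot'])
im,C=snap('top','t1')
E
```

```text
[[ 9.994e-01 -3.310e-02 -9.000e-03  5.311e-01]
 [ 3.430e-02  9.629e-01  2.677e-01  3.891e-01]
 [-1.000e-04 -2.679e-01  9.635e-01  3.450e-01]
 [ 0.000e+00  0.000e+00  0.000e+00  1.000e+00]]
[0.53360153 0.31977962 0.20080245] [-1.79969525e+02 -7.68476049e-03  9.20355179e+01]
```

View pics/w1.png

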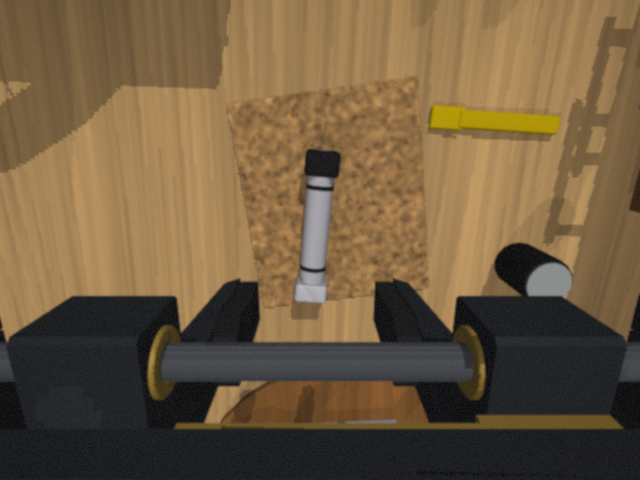

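The wrist view shows the pump's black block centred at about (322,163), the white block at (312,288), and the barrel running between them. I'll measure the axis from the barrel mask.

```bash
python3 - <<'E'
from h import *
im=cv2.imread('pics/w1.png'); C=cam('wrist')
hsv=cv2.cvtColor(im,cv2.COLOR_BGR2HSV)
m=((hsv[:,:,1]<60)&(hsv[:,:,2]>90)).astype(np.uint8)
pts=[]
for v in range(194,262,4):
    u=np.nonzero(m[v,280:350])[0]+280
    pts.append([(u.min()+u.max())/2,v])
    if v%16==2: print(v,u.min(),u.max())
P=onto(C,pts,.018); print(P[[0,-1]].round(4))
d=P[0]-P[-1]; a=np.polyfit(P[:,1],P[:,0],1); print('x=a y+b',a, 'dir deg', np.degrees(np.arctan(a[0])))
# block outer ends
blk=((hsv[:,:,2]<45)).astype(np.uint8)
n,_,st,ce=cv2.connectedComponentsWithStats(blk[120:186,290:360]); print(st,ce)
print('far end top',onto(C,[(322.5,150)],.033), onto(C,[(322,178)],.003),'white near end', onto(C,[(311,301)],.018),onto(C,[(312,275)],.033))
E
```

```text
194 306 332
210 305 330
226 303 328
242 302 327
258 301 325
[[0.5349 0.3404 0.018 ]
 [0.5315 0.2796 0.018 ]]
x=a y+b [0.05149288 0.51714046] dir deg 2.9477213157778754
[[   0    0   70   66 3817]
 [  15   30   35   27  802]
 [  17   65    1    1    1]] [[35.03484412 30.25203039]
 [31.97630923 43.15835411]
 [17.         65.        ]]
far end top [[0.53615699 0.37949153 0.033     ]] [[0.53728067 0.3531593  0.003     ]] white near end [[0.53104708 0.23528939 0.018     ]] [[0.53109288 0.26826656 0.033     ]]
```

```bash
python3 - <<'E'
from h import *
R=down(87.05,7); g=np.array([.5331,.311,.018])+.007*R[:,2]
T=go(g-R[:,2]*.08,R,8); T=go(g,R,8,T); print(g)
# posts in top image
im=cv2.imread('pics/t1.png'); cv2.imwrite('pics/t1c.png',cv2.resize(im[125:275,245:400],None,fx=5,fy=5*.8,interpolation=cv2.INTER_CUBIC)[:600,:775])
E
```

```text
8 x -0.12 0.18 1.37 0.87 0.04 0.63
8 x 0.00 0.00 1.00 0.00 -0.00 -0.00
[0.53224805 0.3110439  0.01105218]
```

View pics/t1c.png

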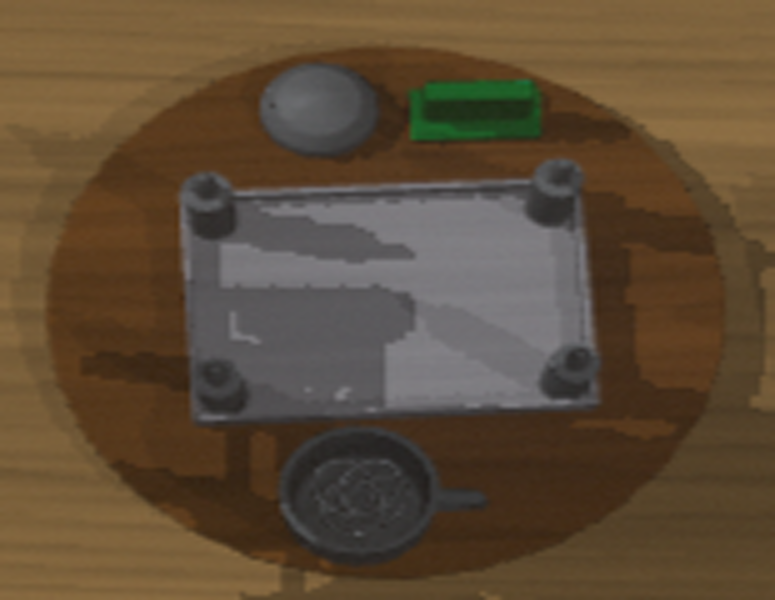

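Post tips in the crop are at roughly (207,183), (562,167), (217,370) and (577,353). The mug's handle points right and the bell and clip sit on the far side. I'll grasp the pump now.

Request:
step_arm(motion="-0.12 0.18 1.37 0.87 0.04 0.63;-0.12 0.18 1.37 0.87 0.04 0.63;-0.12 0.18 1.37 0.87 0.04 0.63;-0.12 0.18 1.37 0.87 0.04 0.63;-0.12 0.18 1.37 0.87 0.04 0.63;-0.12 0.18 1.37 0.87 0.04 0.63;-0.12 0.18 1.37 0.87 0.04 0.63;-0.12 0.18 1.37 0.87 0.04 0.63;0 0 1 0 0 0;0 0 1 0 0 0;0 0 1 0 0 0;0 0 1 0 0 0;0 0 1 0 0 0;0 0 1 0 0 0;0 0 1 0 0 0;0 0 1 0 0 0;0 0 0 0 0 0;0 0 0 0 0 0")

```text
t: 3.6
ee_pos: [0.5329, 0.3105, 0.0113]
ee_rot: [-173.0, -0.0, 86.9]
wrist_force: [0.0, -0.1, 0.3]
finger_gap: 0.568
grip_force: 0.0
```

```bash
python3 - <<'E'
from h import *
C=cam('top')
q=np.array([(207,183),(562,167),(217,370),(577,353)])/[5,4]+[245,125]
P=onto(C,q,.116); print(P.round(4)); c=P.mean(0)
ly=(P[0]-P[1]+P[2]-P[3])/2; lx=(P[0]+P[1]-P[2]-P[3])/2
print(c,np.linalg.norm(ly),np.linalg.norm(lx),np.degrees(np.arctan2(-ly[0],ly[1])),np.degrees(np.arctan2(lx[1],lx[0])))
m=onto(C,np.array([[280,490],[440,490],[360,428],[360,565]])/[5,4]+[245,125],.097);print(m.round(3)-c)
o=r.observe(); print(o['ee_pos'],o['ee_rot'],o['finger_gap'])
E
```

```text
[[ 0.6092  0.0819  0.116 ]
 [ 0.6231 -0.067   0.116 ]
 [ 0.5096  0.0739  0.116 ]
 [ 0.5233 -0.0749  0.116 ]]
[0.56628882 0.00349647 0.116     ] 0.14948428089858115 0.10003648000193163 5.283657545323252 4.55704831549221
[[-0.11628882  0.04250353 -0.019     ]
 [-0.11428882 -0.02349647 -0.019     ]
 [-0.08228882  0.01050353 -0.019     ]
 [-0.15428882  0.00850353 -0.019     ]]
[0.53286398 0.31048507 0.01131465] [-1.73032814e+02 -1.30402322e-02  8.69223310e+01] 0.5680807090429729
```

Request:
step_arm(motion="0 0 0 0 0 0;0 0 0 0 0 0;0 0 0 0 0 0;0 0 0 0 0 0;0 0 0 0 0 0;0 0 0 0 0 0", hand=0, newtons=25)

```text
t: 4.2
ee_pos: [0.5329, 0.3105, 0.0117]
ee_rot: [-173.1, -0.0, 86.9]
wrist_force: [-0.4, 0.6, 2.6]
finger_gap: 0.266
grip_force: 25.0
```

```bash
python3 - <<'E'
from h import *
T=pose(); o=r.observe(); print(o['finger_gap']*88.1,o['grip_force'],o['wrist_force'])
# lift 16cm in world, then turn/carry
up=T[:3,3]+[0,0,.17]
T1=go(up,T[:3,:3],8)
# pump pos relative to tool: pump axis point (.5331,.311,.018)
rel=np.linalg.inv(T)@np.array([.5331,.311,.018,1]); print(rel)
psi=5; c=np.array([.566,.0035]); ex=np.array([np.cos(np.radians(psi)),np.sin(np.radians(psi))])
R=down(90+psi,7); 
pp=np.r_[c+.015*ex,.045]; tcp=pp-R@rel[:3]; print(tcp)
T2=go(np.r_[tcp[:2],up[2]],R,14,T1)
T3=go(tcp+[0,0,.002],R,12,T2)
E
```

```text
23.473771446539008 25.000351667404175 [-0.37391092  0.58413928  2.60972269]
8 x 0.00 -0.26 -2.11 0.00 0.00 0.00
[ 5.00989045e-04 -6.26577185e-04 -6.30507904e-03  1.00000000e+00]
[0.58084065 0.00429549 0.03866556]
14 x -2.19 0.31 -0.04 0.00 -0.07 -0.57
12 x 0.00 0.14 1.17 0.00 0.00 -0.00
```

Request:
step_arm(motion="0 -0.13 -1.05 0 0 0;0 -0.26 -2.11 0 0 0;0 -0.26 -2.11 0 0 0;0 -0.26 -2.11 0 0 0;0 -0.26 -2.11 0 0 0;0 -0.26 -2.11 0 0 0;0 -0.26 -2.11 0 0 0;0 -0.26 -2.11 0 0 0;0 -0.13 -1.06 0 0 0;0 0 0 0 0 0")

```text
t: 5.2
ee_pos: [0.5329, 0.3106, 0.1829]
ee_rot: [-173.2, -0.1, 86.9]
wrist_force: [-0.5, -0.2, -2.6]
finger_gap: 0.262
grip_force: 25.0
```

Request:
step_arm(motion="-2.19 0.31 -0.04 0 -0.07 -0.57;-2.19 0.31 -0.04 0 -0.07 -0.57;-2.19 0.31 -0.04 0 -0.07 -0.57;-2.19 0.31 -0.04 0 -0.07 -0.57;-2.19 0.31 -0.04 0 -0.07 -0.57;-2.19 0.31 -0.04 0 -0.07 -0.57;-2.19 0.31 -0.04 0 -0.07 -0.57;-2.19 0.31 -0.04 0 -0.07 -0.57;-2.19 0.31 -0.04 0 -0.07 -0.57;-2.19 0.31 -0.04 0 -0.07 -0.57;-2.19 0.31 -0.04 0 -0.07 -0.57;-2.19 0.31 -0.04 0 -0.07 -0.57;-2.19 0.31 -0.04 0 -0.07 -0.57;-2.19 0.31 -0.04 0 -0.07 -0.57;0 0 0 0 0 0;0 0 0 0 0 0")

```text
t: 6.8
ee_pos: [0.5794, 0.0048, 0.1807]
ee_rot: [-172.9, -0.1, 94.9]
wrist_force: [0.1, 0.7, -1.0]
finger_gap: 0.268
grip_force: 25.0
```

```bash
python3 - <<'E'
from h import *
im,C=snap('wrist','w2'); o=r.observe(); print(o['ee_pos'],o['ee_rot'],o['finger_gap'],o['wrist_force'])
E
```

```text
[0.57937118 0.00524713 0.18098879] [-1.72954093e+02 -4.78012881e-02  9.49655411e+01] 0.2615878320349399 [-0.00346575  0.89083653 -0.95298621]
```

View pics/w2.png

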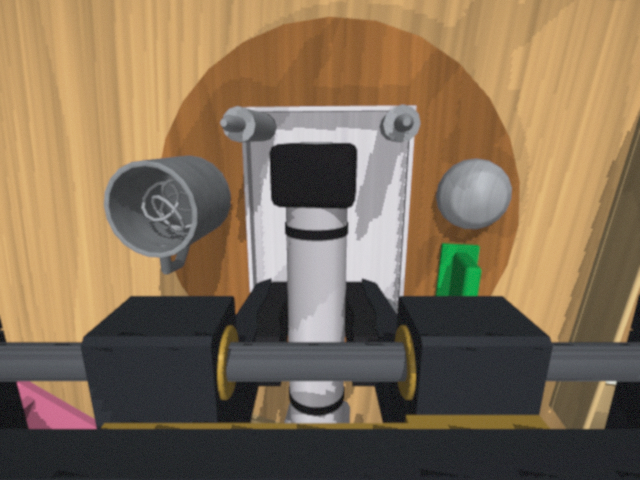

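The wrist view shows the pump held straight. The two +y post tips are at about (231,124) and (404,124), and the tray edges run parallel to the pump.

```bash
python3 - <<'E'
from h import *
C=cam('wrist'); P=onto(C,[(230,124),(404,123)],.116); print(P.round(4))
d=P[1]-P[0]; psi=np.degrees(np.arctan2(d[1],d[0])); print(np.linalg.norm(d),psi)
ps=np.radians(psi); ex=np.array([np.cos(ps),np.sin(ps)]); ey=np.array([-ex[1],ex[0]])
c=P.mean(0)[:2]-.076*ey; print(c)
# edges of floor rim inside top z=.042: top rim line ends
print(onto(C,[(246,107),(415,107)],.042).round(4))
T=pose(); R=down(90+5,7); rel=np.array([.0005,-.0006,-.0063])
pp=np.r_[c+.013*ex,.045]; tcp=pp-R@rel; print(tcp)
T1=go(tcp+[0,0,.002],R,14)
E
```

```text
[[0.5157 0.0769 0.116 ]
 [0.6115 0.0853 0.116 ]]
0.09615796734686 5.044828674723062
[0.57032243 0.0054092 ]
[[0.5013 0.0903 0.042 ]
 [0.625  0.0999 0.042 ]]
[0.58314406 0.00603925 0.03867384]
14 x 0.00 0.15 0.99 -0.00 -0.00 -0.00
```

Request:
step_arm(motion="0 0.15 0.99 0 0 0;0 0.15 0.99 0 0 0;0 0.15 0.99 0 0 0;0 0.15 0.99 0 0 0;0 0.15 0.99 0 0 0;0 0.15 0.99 0 0 0;0 0.15 0.99 0 0 0;0 0.15 0.99 0 0 0;0 0.15 0.99 0 0 0;0 0.15 0.99 0 0 0;0 0.15 0.99 0 0 0;0 0.15 0.99 0 0 0;0 0.15 0.99 0 0 0;0 0 0 0 0 0;0 0 0 0 0 0")

```text
t: 8.35
ee_pos: [0.5836, 0.0049, 0.0515]
ee_rot: [-173.0, -0.0, 95.0]
wrist_force: [0.5, 0.4, -0.4]
finger_gap: 0.264
grip_force: 25.0
```

Request:
step_arm(motion="0 0.05 0.4 0 0 0;0 0.05 0.4 0 0 0;0 0.03 0.2 0 0 0;0 0.01 0.1 0 0 0;0 0.01 0.1 0 0 0;0 0 0 0 0 0")

```text
t: 8.95
ee_pos: [0.5836, 0.005, 0.0394]
ee_rot: [-173.0, -0.0, 95.0]
wrist_force: [0.8, 0.7, -1.1]
finger_gap: 0.265
grip_force: 25.0
```

Request:
step_arm(motion="0 0.01 0.05 0 0 0;0 0.01 0.05 0 0 0;0 0.01 0.05 0 0 0;0 0 0 0 0 0")

```text
t: 9.35
ee_pos: [0.5837, 0.005, 0.0386]
ee_rot: [-173.1, 0.0, 95.0]
wrist_force: [-1.4, 0.4, 5.0]
finger_gap: 0.269
grip_force: 25.0
```

Request:
step_arm(motion="0 0 0 0 0 0;0 0 0 0 0 0;0 0 0 0 0 0;0 0 -0.3 0 0 0;0 0 -0.6 0 0 0;0 0 -1 0 0 0;0 0 -1.5 0 0 0;0 0 -2 0 0 0;0 0 -2 0 0 0;0 0 -2 0 0 0;0 0 -2 0 0 0;0 0 -2 0 0 0;0 0 -2 0 0 0;0 0 -1 0 0 0", hand=4)

```text
t: 10.75
ee_pos: [0.6041, 0.0066, 0.2033]
ee_rot: [-173.2, 0.0, 95.0]
wrist_force: [0.3, 0.3, -0.1]
finger_gap: 0.45
grip_force: 0.0
```

```bash
python3 - <<'E'
from h import *
# next: look over the turntable from -y side, then tray
T=go([.566,-.12,.27],down(95),10)
o=r.observe();print(o['ee_pos'],o['ee_rot'])
E
```

```text
10 x -1.23 -0.53 -0.63 -0.68 0.00 -0.00
[0.60405898 0.00664214 0.20328337] [-1.73222821e+02  4.04533838e-02  9.49664765e+01]
```

Request:
step_arm(motion="-1.23 -0.53 -0.63 -0.68 0 0;-1.23 -0.53 -0.63 -0.68 0 0;-1.23 -0.53 -0.63 -0.68 0 0;-1.23 -0.53 -0.63 -0.68 0 0;-1.23 -0.53 -0.63 -0.68 0 0;-1.23 -0.53 -0.63 -0.68 0 0;-1.23 -0.53 -0.63 -0.68 0 0;-1.23 -0.53 -0.63 -0.68 0 0;-1.23 -0.53 -0.63 -0.68 0 0;-1.23 -0.53 -0.63 -0.68 0 0;0 0 0 0 0 0;0 0 0 0 0 0;0 0 0 0 0 0")

```text
t: 12.05
ee_pos: [0.5658, -0.1196, 0.2668]
ee_rot: [-179.8, -0.0, 95.0]
wrist_force: [0.2, 0.4, -0.6]
finger_gap: 0.447
grip_force: 0.0
```

```bash
python3 - <<'E'
from h import *
o=r.observe();print(o['ee_pos'],o['ee_rot'])
im,C=snap('wrist','w3'); print(C[1].round(5).tolist())
cv2.imwrite('pics/w3c.png',cv2.resize(im[:300,160:480],None,fx=2,fy=2,interpolation=cv2.INTER_CUBIC))
E
```

```text
[ 0.56581311 -0.11964955  0.26678851] [-1.79799620e+02 -3.71550762e-02  9.49891242e+01]
[[0.99622, -0.08442, -0.02059, 0.5597], [0.08685, 0.95992, 0.26647, -0.05], [-0.00273, -0.26725, 0.96362, 0.41119], [0.0, 0.0, 0.0, 1.0]]
```

View pics/w3c.png

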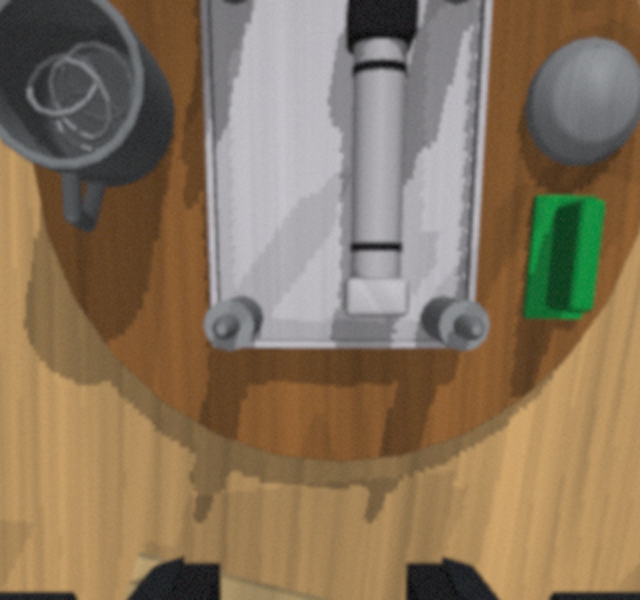

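Seen from above, the pump lies flat in the tray, clear of the posts. The −y post tips are at full-image (273,163.5) and (395,163). I'll shift 6 cm to get all four posts in one view.

Request:
step_arm(motion="1.5 0 0 0 0 0;1.5 0 0 0 0 0;1.5 0 0 0 0 0;1.5 0 0 0 0 0;0 0 0 0 0 0;0 0 0 0 0 0;0 0 0 0 0 0")

```text
t: 12.8
ee_pos: [0.5606, -0.0606, 0.2671]
ee_rot: [-179.8, 0.0, 94.9]
wrist_force: [0.2, 0.3, -0.3]
finger_gap: 0.453
grip_force: 0.0
```

```bash
python3 - <<'E'
from h import *
C=cam('wrist'); 
o=r.observe();print(o['ee_pos'],o['ee_rot'])
im,C=snap('wrist','w4'); np.save('w4cam.npy',C[1])
cv2.imwrite('pics/w4c.png',cv2.resize(im[0:260,200:460],None,fx=2.3,fy=2.3,interpolation=cv2.INTER_CUBIC))
print(proj(C,[[.568-.051-.0066*1,.0045+.076-.0045,.116]]))
E
```

```text
[ 0.56064071 -0.06062747  0.26714415] [-1.79834925e+02  3.55737895e-03  9.49469710e+01]
[[264.57078185  36.05663865]]
```

View pics/w4c.png

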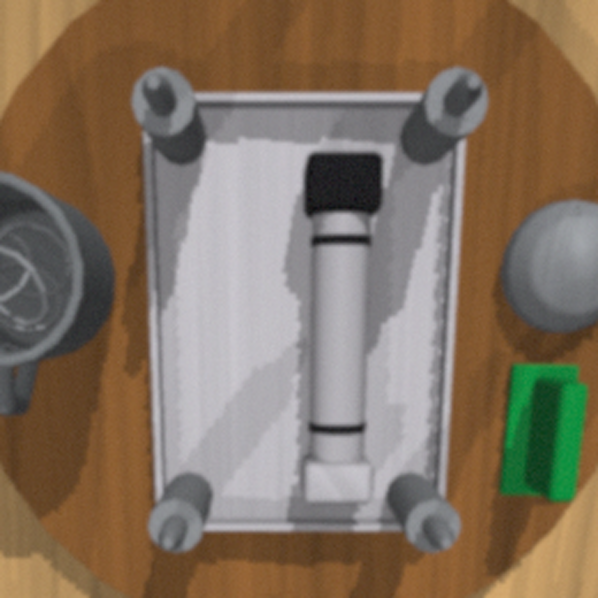

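All four posts are visible. The shoulder rings are centred at crop (164,101), (456,102), (179,525) and (432,525), and the pump lies free of them.

```bash
cat > posts.py <<'E'
from h import *
def fit(P,sy=.152,sx=.102):  # FL FR NL NR : FL=(-x,+y) FR=(+x,+y)
    L=np.array([[-.051,.076],[.051,.076],[-.051,-.076],[.051,-.076]])
    c=P[:,:2].mean(0); Q=P[:,:2]-c; s=Q@[1,1j]; l=L@[1,1j]; k=(s*l.conj()).sum()/(abs(l)**2).sum()
    return c,np.degrees(np.angle(k)),abs(k),np.abs(s-k*l).max()
E
python3 - <<'E'
from posts import *
C=(r.camera_info('wrist'),np.load('w4cam.npy'))
S=np.array([(164,101),(456,102),(179,525),(432,525)])/2.3+[200,0]-.28
t=np.array([(153,86),(467,86),(171,540),(439,539)])/2.3+[200,0]-.28
print(fit(onto(C,S,.09)),fit(onto(C,t,.116)))
E
```

```text
(array([0.56885226, 0.00592008]), np.float64(4.979280873987617), np.float64(0.9898986540161091), np.float64(0.0007491859534845289)) (array([0.56763583, 0.00567309]), np.float64(5.02081227197193), np.float64(0.9735533453818588), np.float64(0.0009814003515118401))
```

```bash
cat >> h.py <<'E'
def tray(phi,th=-.45):
    return Ro.from_euler('z',phi,degrees=True).as_matrix()@Ro.from_rotvec([0,th,0]).as_matrix()
K=np.array([[0,1,0],[1,0,0],[0,0,-1.]]) # tool axes in tray frame (columns)
E
python3 - <<'E'
from h import *
C=cam('top')
h=onto(C,[(462,220),(495,230)],.119);print(h.round(4), 'near',onto(C,[(421,247),(512,265)],.065-.03+.012).round(3),'far',onto(C,[(440,185),(527,204)],.065+.03+.015).round(3))
n=tray(-12)[:,2]; o=h.mean(0)-.06*n; print('org',o)
R=tray(-12)@K; p=o+.042*n+.16*n-.05*R[:,0]
print(p); go(p,R,14)
E
```

```text
[[ 0.5151 -0.2862  0.119 ]
 [ 0.4961 -0.3547  0.119 ]] near [[ 0.466 -0.216  0.047]
 [ 0.432 -0.416  0.047]] far [[ 0.591 -0.243  0.11 ]
 [ 0.556 -0.428  0.11 ]]
org [ 0.53112728 -0.32586176  0.06497317]
[ 0.43478867 -0.35650138  0.24686349]
14 x -2.16 -0.82 0.00 -1.84 -0.27 1.19
```

Request:
step_arm(motion="-2.16 -0.82 0 -1.84 -0.27 1.19;-2.16 -0.82 0 -1.84 -0.27 1.19;-2.16 -0.82 0 -1.84 -0.27 1.19;-2.16 -0.82 0 -1.84 -0.27 1.19;-2.16 -0.82 0 -1.84 -0.27 1.19;-2.16 -0.82 0 -1.84 -0.27 1.19;-2.16 -0.82 0 -1.84 -0.27 1.19;-2.16 -0.82 0 -1.84 -0.27 1.19;-2.16 -0.82 0 -1.84 -0.27 1.19;-2.16 -0.82 0 -1.84 -0.27 1.19;-2.16 -0.82 0 -1.84 -0.27 1.19;-2.16 -0.82 0 -1.84 -0.27 1.19;-2.16 -0.82 0 -1.84 -0.27 1.19;-2.16 -0.82 0 -1.84 -0.27 1.19;0 0 0 0 0 0;0 0 0 0 0 0;0 0 0 0 0 0")

```text
t: 14.55
ee_pos: [0.4348, -0.3557, 0.2473]
ee_rot: [154.2, 0.0, 78.1]
wrist_force: [0.7, -0.6, 0.4]
finger_gap: 0.452
grip_force: 0.0
```

```bash
python3 - <<'E'
from h import *
o=r.observe();print(o['ee_pos'],o['ee_rot'])
im,C=snap('wrist','w5'); np.save('w5cam.npy',C[1])
cv2.imwrite('pics/w5c.png',cv2.resize(im[0:300,140:500],None,fx=2,fy=2,interpolation=cv2.INTER_CUBIC))
E
```

```text
[ 0.43483221 -0.35567211  0.24733642] [1.54225563e+02 3.82476771e-04 7.80708996e+01]
```

View pics/w5c.png

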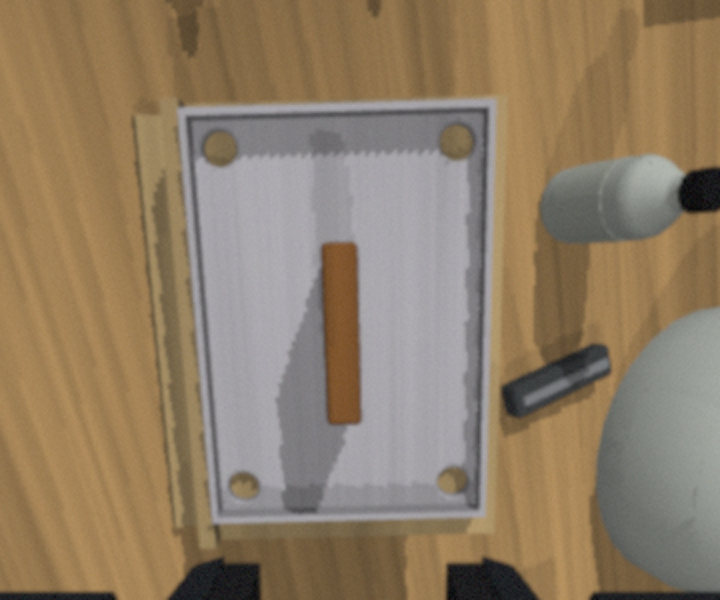

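The wrist view shows the tray with its four holes at crop (220,147), (457,141), (244,486) and (453,480). The handle top spans about (322–358, 243–423).

```bash
python3 - <<'E'
from posts import *
c,T=r.camera_info('wrist'),np.load('w5cam.npy')
S=np.array([(220,147),(457,141),(244,486),(453,480)])/2+[140,0]-.25
d=np.c_[(S[:,0]-c['cx'])/c['fx'],-(S[:,1]-c['cy'])/c['fy'],-np.ones(4)]@T[:3,:3].T
o=np.array([.52,-.326,.065]); phi=-12
for i in range(15):
    Rt=tray(phi); n=Rt[:,2]; s=((o+.006*n-T[:3,3])@n)/(d@n); P=T[:3,3]+d*s[:,None]
    Q=(P-o)@Rt; cc,ang,k,e=fit(Q); phi+=ang; dd=Rt[:,:2]@cc; 
    o=o+dd; # slide in plane, then restore z=.065 along ray
    ray=(o-T[:3,3]); ray/=ray@[0,0,1]; o=o+ray*(.065-o[2])
print(o,phi,k,e)
L=np.array([[-.051,.076,.006],[.051,.076,.006],[-.051,-.076,.006],[.051,-.076,.006]])
Km=np.array([[c['fx'],0,c['cx']],[0,c['fy'],c['cy']],[0,0,1]])
ok,rv,tv=cv2.solvePnP(L,S,Km,None); G=np.eye(4);G[:3,:3]=cv2.Rodrigues(rv)[0];G[:3,3]=tv[:,0]
W=T@np.diag([1,-1,-1,1])@G; print('pnp',W[:3,3],Ro.from_matrix(W[:3,:3]).as_euler('xyz',degrees=True))
h=np.linalg.inv(T)
np.save('tray.npy',np.r_[o,phi]); C=(c,T); Rt=tray(phi)
print('handle ends px pred',(proj(C,o+Rt@[0,.035,.06])-[140,0])*2,(proj(C,o+Rt@[0,-.035,.06])-[140,0])*2)
R=Rt@K
T1=go(o+Rt@[0,0,.05+.042-.019+.04],R,10); T2=go(o+Rt@[0,0,.042-.019],R,9,T1); print(T2[:3,3])
E
```

```text
[ 0.52496365 -0.32597059  0.065     ] -10.262297861235396 0.9918028219045466 0.00021849380548568463
pnp [ 0.52615263 -0.32635236  0.06238789] [ -0.28429321 -24.96770572 -10.28542381]
handle ends px pred [[338.71700661 239.19245261]] [[344.31214983 424.29576663]]
10 x 0.46 -0.05 0.87 0.00 0.07 -0.15
9 x -0.00 0.00 1.00 -0.00 0.00 -0.00
[ 0.51511948 -0.32418829  0.08571028]
```

Request:
step_arm(motion="0.46 -0.05 0.87 0 0.07 -0.15;0.46 -0.05 0.87 0 0.07 -0.15;0.46 -0.05 0.87 0 0.07 -0.15;0.46 -0.05 0.87 0 0.07 -0.15;0.46 -0.05 0.87 0 0.07 -0.15;0.46 -0.05 0.87 0 0.07 -0.15;0.46 -0.05 0.87 0 0.07 -0.15;0.46 -0.05 0.87 0 0.07 -0.15;0.46 -0.05 0.87 0 0.07 -0.15;0.46 -0.05 0.87 0 0.07 -0.15;0 0 1 0 0 0;0 0 1 0 0 0;0 0 1 0 0 0;0 0 1 0 0 0;0 0 1 0 0 0;0 0 1 0 0 0;0 0 1 0 0 0;0 0 0 0 0 0;0 0 0 0 0 0")

```text
t: 16.5
ee_pos: [0.5061, -0.3229, 0.1034]
ee_rot: [154.2, -0.0, 79.7]
wrist_force: [0.1, 0.9, -0.2]
finger_gap: 0.454
grip_force: 0.0
```

```bash
python3 - <<'E'
from h import *
t=np.load('tray.npy');Rt=tray(t[3]);o=r.observe();print(o['ee_pos'],o['ee_rot'],o['wrist_force'])
go(t[:3]+Rt@[0,0,.023],Rt@K,3)
E
```

```text
[ 0.50612004 -0.32293671  0.10337101] [ 1.54227957e+02 -3.49568310e-03  7.96857319e+01] [ 0.05561139  0.89549543 -0.21541812]
3 x 0.01 0.02 0.66 -0.00 0.01 -0.02
```

Request:
step_arm(motion="0.01 0.02 0.66 0 0 0;0.01 0.02 0.66 0 0 0;0.01 0.02 0.66 0 0 0;0 0 0 0 0 0;0 0 0 0 0 0")

```text
t: 17.0
ee_pos: [0.5152, -0.3243, 0.0857]
ee_rot: [154.2, -0.0, 79.7]
wrist_force: [0.1, 0.3, -0.2]
finger_gap: 0.45
grip_force: 0.0
```

Request:
step_arm(motion="0 0 0 0 0 0;0 0 0 0 0 0;0 0 0 0 0 0;0 0 0 0 0 0;0 0 0 0 0 0;0 0 0 0 0 0;0 0 0 0 0 0", hand=0, newtons=45)

```text
t: 17.7
ee_pos: [0.5153, -0.3245, 0.0863]
ee_rot: [154.2, 0.0, 79.7]
wrist_force: [1.9, -1.2, 2.0]
finger_gap: 0.156
grip_force: 45.0
```

```bash
python3 - <<'E'
from h import *
T=pose(); o=r.observe(); print(o['ee_pos'],o['ee_rot'],o['finger_gap']*88.1,o['wrist_force'])
t=np.load('tray.npy');R=T[:3,:3]
# lift: 3cm along normal, then up vertically to z .26, then level+carry
p=T[:3,3]-.03*R[:,2]; T1=go(p,R,4); p2=p+[0,0,.14]; T2=go(p2,R,8,T1)
T3=go([.568,.006,.26],down(95),18,T2)
E
```

```text
[ 0.5153369  -0.32446959  0.08625406] [1.54173684e+02 3.18522514e-02 7.96727092e+01] 13.773137186951818 [ 1.86670245 -1.15576515  1.95781549]
4 x -0.00 -0.00 -0.75 0.00 -0.00 0.00
8 x -0.00 0.76 -1.58 0.00 -0.00 0.00
18 x 1.84 0.27 0.01 1.43 0.19 -0.84
```

Request:
step_arm(motion="0 0 -0.4 0 0 0;0 0 -0.8 0 0 0;0 0 -0.9 0 0 0;0 0 -0.9 0 0 0;0 0.76 -1.58 0 0 0;0 0.76 -1.58 0 0 0;0 0.76 -1.58 0 0 0;0 0.76 -1.58 0 0 0;0 0.76 -1.58 0 0 0;0 0.76 -1.58 0 0 0;0 0.76 -1.58 0 0 0;0 0.76 -1.58 0 0 0;0 0 0 0 0 0;0 0 0 0 0 0")

```text
t: 19.1
ee_pos: [0.5015, -0.3215, 0.2525]
ee_rot: [154.3, -0.0, 79.7]
wrist_force: [-0.6, -0.1, -3.7]
finger_gap: 0.151
grip_force: 45.0
```

Request:
step_arm(motion="0.9 0.14 0 0.7 0.1 -0.42;1.84 0.27 0.01 1.43 0.19 -0.84;1.84 0.27 0.01 1.43 0.19 -0.84;1.84 0.27 0.01 1.43 0.19 -0.84;1.84 0.27 0.01 1.43 0.19 -0.84;1.84 0.27 0.01 1.43 0.19 -0.84;1.84 0.27 0.01 1.43 0.19 -0.84;1.84 0.27 0.01 1.43 0.19 -0.84;1.84 0.27 0.01 1.43 0.19 -0.84;1.84 0.27 0.01 1.43 0.19 -0.84;1.84 0.27 0.01 1.43 0.19 -0.84;1.84 0.27 0.01 1.43 0.19 -0.84;1.84 0.27 0.01 1.43 0.19 -0.84;1.84 0.27 0.01 1.43 0.19 -0.84;1.84 0.27 0.01 1.43 0.19 -0.84;1.84 0.27 0.01 1.43 0.19 -0.84;1.84 0.27 0.01 1.43 0.19 -0.84;1.84 0.27 0.01 1.43 0.19 -0.84;0.9 0.14 0 0.7 0.1 -0.42")

```text
t: 21.0
ee_pos: [0.5666, 0.0069, 0.2585]
ee_rot: [-179.8, -0.0, 95.2]
wrist_force: [0.6, 0.7, -2.3]
finger_gap: 0.152
grip_force: 45.0
```

```bash
python3 - <<'E'
from h import *
o=r.observe(); print(o['ee_pos'],o['ee_rot'],o['finger_gap']*88.1,o['wrist_force'],o['ft_torque'])
im,C=snap('wrist','w6'); np.save('w6cam.npy',C[1])
cv2.imwrite('pics/w6c.png',cv2.resize(im[0:300,80:540],None,fx=1.7,fy=1.7,interpolation=cv2.INTER_CUBIC))
E
```

```text
[0.56661484 0.00692763 0.25846735] [-1.79767415e+02 -1.16699374e-02  9.51737219e+01] 13.42380145577354 [ 0.56430356  0.65923481 -2.32824619] [-0.02717984  0.05203927 -0.04328643]
```

View pics/w6c.png

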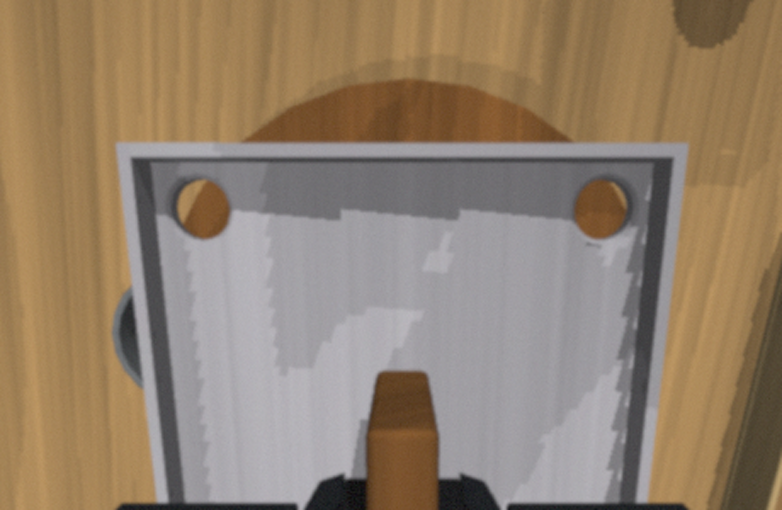

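The wrist view shows the tray held level. Its two +y holes are at crop (203,208) and (602,208), parallel to the image rows. I'll work out the tray's offset in the tool frame.

```bash
python3 - <<'E'
from posts import *
from scipy.optimize import brentq
c=r.camera_info('wrist')
C4=(c,np.load('w4cam.npy')); S=np.array([(164,101),(456,102),(179,525),(432,525)])/2.3+[200,0]-.28
z4=brentq(lambda z: fit(onto(C4,S,z))[2]-1,.05,.12); print(z4,fit(onto(C4,S,z4)))
H=np.array([(203,208),(602,208)])/1.7+[80,0]-.2
Ct=(c,c['mount'])  # tool frame: plane z=const
f=lambda z: np.linalg.norm(np.diff(onto(Ct,H,z),axis=0))-.102
z6=brentq(f,0,.05)
for z in (.017,z6):
    P=onto(Ct,H,z); d=P[1]-P[0]; print(z,P.round(4).tolist(),'mid',P.mean(0),'yaw dev',np.degrees(np.arctan2(-d[0],d[1])),np.linalg.norm(d))
E
```

```text
0.08671929600801845 (array([0.5689989 , 0.00588742]), np.float64(4.979280873987607), np.float64(1.0000000000000002), np.float64(0.00075683096491251))
0.017 [[0.0758, -0.0496, 0.017], [0.0758, 0.0492, 0.017]] mid [ 0.07584469 -0.00021682  0.017     ] yaw dev 0.004977090130478075 0.09885987782019375
0.022125216202673714 [[0.076, -0.0512, 0.0221], [0.076, 0.0508, 0.0221]] mid [ 0.07602996 -0.00020688  0.02212522] yaw dev 0.00497709013047657 0.102
```

```bash
python3 - <<'E'
from h import *
print(pose()[:3,3]); go([.569,.0059,.15],down(94.98),12)
E
```

```text
[0.56671422 0.00741167 0.25855539]
12 x -0.01 0.02 0.90 -0.02 -0.00 0.02
```

Request:
step_arm(motion="-0.01 0.02 0.9 -0.02 0 0.02;-0.01 0.02 0.9 -0.02 0 0.02;-0.01 0.02 0.9 -0.02 0 0.02;-0.01 0.02 0.9 -0.02 0 0.02;-0.01 0.02 0.9 -0.02 0 0.02;-0.01 0.02 0.9 -0.02 0 0.02;-0.01 0.02 0.9 -0.02 0 0.02;-0.01 0.02 0.9 -0.02 0 0.02;-0.01 0.02 0.9 -0.02 0 0.02;-0.01 0.02 0.9 -0.02 0 0.02;-0.01 0.02 0.9 -0.02 0 0.02;-0.01 0.02 0.8 -0.02 0 0.02;0 0 0 0 0 0;0 0 0 0 0 0;0 0 0 0 0 0")

```text
t: 22.55
ee_pos: [0.5695, 0.004, 0.1529]
ee_rot: [179.8, 0.0, 94.8]
wrist_force: [-0.2, 0.0, -2.7]
finger_gap: 0.153
grip_force: 45.0
```

```bash
python3 - <<'E'
from h import *
o=r.observe(); print(o['ee_pos'],o['ee_rot'],o['wrist_force'],o['ft_torque'])
im,C=snap('wrist','w7'); np.save('w7cam.npy',C[1])
cv2.imwrite('pics/w7c.png',cv2.resize(np.hstack([im[90:160,160:250],im[90:160,390:480]]),None,fx=4.4,fy=4.4,interpolation=cv2.INTER_CUBIC))
snap('side','s7')
go([.569,.0059,o['ee_pos'][2]],down(94.98),2)
E
```

```text
[0.56954636 0.00401905 0.15290627] [1.79794542e+02 4.18311010e-02 9.48160360e+01] [-0.20088568  0.04694774 -2.6975514 ] [-0.05603114  0.05158018  0.03122477]
2 x 0.09 -0.01 -0.00 0.10 0.02 -0.08
```

View pics/w7c.png

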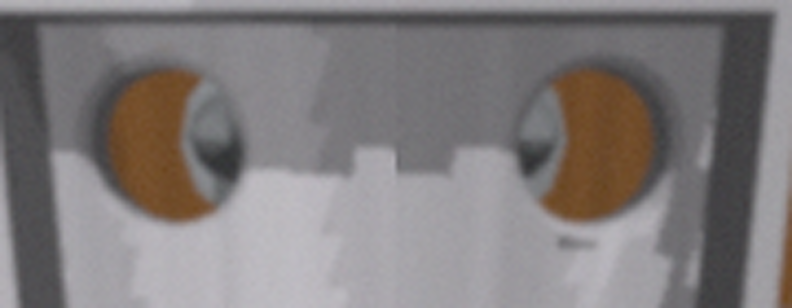

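This view, the tenth, shows the shoulders through both holes, nearly symmetric. The outer shoulder edges are at full-image (201.4,121.8) and (428.6,121.8). The hole centres are at (199.5,123) and (433.2,123).

```bash
python3 - <<'E'
from h import *
c=r.camera_info('wrist'); Ct=(c,c['mount'])
for b in (0,.0033):
    A=onto(Ct,[(199.5,123),(433.2,123)],.017+b); B=onto(Ct,[(201.4,121.8),(428.6,121.8)],.0629+b)
    print(A.round(4).tolist(),B.round(4).tolist(),'posts-tray',B.mean(0)-A.mean(0))
E
```

```text
[[0.0755, -0.0496, 0.017], [0.0755, 0.0489, 0.017]] [[0.0777, -0.0624, 0.0629], [0.0777, 0.0605, 0.0629]] posts-tray [ 0.00218201 -0.00066793  0.0459    ]
[[0.0756, -0.0506, 0.0203], [0.0756, 0.0499, 0.0203]] [[0.0778, -0.0634, 0.0662], [0.0778, 0.0614, 0.0662]] posts-tray [ 0.00219187 -0.00067957  0.0459    ]
```

Request:
step_arm(motion="0.1 -0.02 0 0.1 0 -0.08;0.1 -0.02 0 0.1 0 -0.08;0 0 0.2 0 0 0;0 0 0.3 0 0 0;0 0 0.3 0 0 0;0 0 0.2 0 0 0;0 0 0 0 0 0;0 0 0 0 0 0")

```text
t: 23.45
ee_pos: [0.5687, 0.006, 0.1424]
ee_rot: [-180.0, 0.0, 95.0]
wrist_force: [-0.7, -0.7, -2.8]
finger_gap: 0.155
grip_force: 45.0
```

Request:
step_arm(motion="0 0 0.15 0 0 0;0 0 0.15 0 0 0;0 0 0.15 0 0 0;0 0 0.15 0 0 0;0 0 0 0 0 0")

```text
t: 23.95
ee_pos: [0.5686, 0.0061, 0.1362]
ee_rot: [-179.9, 0.0, 95.0]
wrist_force: [1.1, -0.8, -2.9]
finger_gap: 0.159
grip_force: 45.0
```

Request:
step_arm(motion="0 0 0.15 0 0 0;0 0 0.15 0 0 0;0 0 0.15 0 0 0;0 0 0.15 0 0 0;0 0 0 0 0 0")

```text
t: 24.45
ee_pos: [0.5686, 0.0061, 0.1302]
ee_rot: [-179.9, 0.0, 95.0]
wrist_force: [0.0, 0.7, -3.2]
finger_gap: 0.153
grip_force: 45.0
```

Request:
step_arm(motion="0 0 0.15 0 0 0;0 0 0.15 0 0 0;0 0 0.15 0 0 0;0 0 0.15 0 0 0;0 0 0 0 0 0")

```text
t: 24.95
ee_pos: [0.5686, 0.006, 0.1242]
ee_rot: [-179.9, 0.0, 95.0]
wrist_force: [0.0, -0.5, -2.7]
finger_gap: 0.154
grip_force: 45.0
```

Now 15 mm down the pins with no lateral force. I'll keep lowering, more slowly near the shoulder.

Request:
step_arm(motion="0 0 0.15 0 0 0;0 0 0.15 0 0 0;0 0 0.15 0 0 0;0 0 0.15 0 0 0;0 0 0.1 0 0 0;0 0 0 0 0 0")

```text
t: 25.55
ee_pos: [0.5686, 0.006, 0.1173]
ee_rot: [-179.9, 0.0, 95.0]
wrist_force: [-0.3, -0.4, -2.5]
finger_gap: 0.157
grip_force: 45.0
```

Request:
step_arm(motion="0 0 0.08 0 0 0;0 0 0.08 0 0 0;0 0 0.08 0 0 0;0 0 0.08 0 0 0;0 0 0 0 0 0")

```text
t: 26.05
ee_pos: [0.5687, 0.006, 0.1141]
ee_rot: [-179.9, 0.0, 95.0]
wrist_force: [0.5, -0.3, -2.2]
finger_gap: 0.155
grip_force: 45.0
```

Request:
step_arm(motion="0 0 0.05 0 0 0;0 0 0.05 0 0 0;0 0 0 0 0 0")

```text
t: 26.35
ee_pos: [0.5687, 0.006, 0.1138]
ee_rot: [-180.0, 0.0, 95.0]
wrist_force: [-2.9, -0.1, 3.8]
finger_gap: 0.153
grip_force: 45.0
```

Request:
step_arm(motion="0 0 0.05 0 0 0;0 0 0.03 0 0 0;0 0 0 0 0 0")

```text
t: 26.65
ee_pos: [0.5687, 0.006, 0.1137]
ee_rot: [180.0, 0.1, 95.0]
wrist_force: [-5.6, 0.3, 10.6]
finger_gap: 0.158
grip_force: 45.0
```

The tray is seated, with contact within a millimetre of the expected height. Releasing and going straight up.

Request:
step_arm(motion="0 0 0 0 0 0;0 0 0 0 0 0;0 0 0 0 0 0;0 0 0 0 0 0;0 0 -0.5 0 0 0;0 0 -1 0 0 0;0 0 -1.5 0 0 0;0 0 -1.5 0 0 0;0 0 -2 0 0 0;0 0 -2 0 0 0;0 0 -2 0 0 0;0 0 -2 0 0 0;0 0 -2 0 0 0;0 0 -1 0 0 0;0 0 0 0 0 0;0 0 0 0 0 0", hand=4)

```text
t: 28.25
ee_pos: [0.5685, 0.0062, 0.2668]
ee_rot: [-179.9, 0.0, 95.0]
wrist_force: [-0.4, -0.3, -0.7]
finger_gap: 0.453
grip_force: 0.0
```

Request:
step_arm(motion="-1.5 0 -0.5 0 0 0;-2.5 0 -0.5 0 0 0;-2.5 0 -0.5 0 0 0;-2.5 0 -0.5 0 0 0;-2 0 0 0 0 0;-1 0 0 0 0 0;0 0 0 0 0 0;0 0 0 0 0 0;0 0 0 0 0 0")

```text
t: 29.15
ee_pos: [0.5792, -0.1126, 0.2875]
ee_rot: [-179.9, 0.0, 95.0]
wrist_force: [0.3, 0.5, 0.1]
finger_gap: 0.451
grip_force: 0.0
```

```bash
python3 - <<'E'
from h import *
im,C=snap('wrist','w9'); o=r.observe(); print(o['ee_pos'],o['ee_rot'],o['wrist_force'])
ph=np.radians(5); Rz=Ro.from_euler('z',5,degrees=True).as_matrix(); c=np.array([.5688,.0059,.09])
L=np.array([[x,y,.0] for x,y in ((-.051,.076),(.051,.076),(-.051,-.076),(.051,-.076))])
g=cv2.cvtColor(im,cv2.COLOR_BGR2GRAY); hsv=cv2.cvtColor(im,cv2.COLOR_BGR2HSV)
print('pin tips px',proj(C,L@Rz.T+c+[0,0,.026]).round(1).tolist(),'floor holes',proj(C,L@Rz.T+c+[0,0,.006]).round(1).tolist())
# tray outline: light grey, biggest component
m=((hsv[:,:,1]<45)&(hsv[:,:,2]>60)).astype(np.uint8); m[285:]=0
n,lab,st,ce=cv2.connectedComponentsWithStats(m); i=1+st[1:,4].argmax(); cn=cv2.findContours((lab==i).astype(np.uint8),cv2.RETR_EXTERNAL,cv2.CHAIN_APPROX_NONE)[0]
a=cv2.approxPolyDP(max(cn,key=len),6,True)[:,0]; print('outline',a.tolist())
R4=np.array([[x,y,.018] for x,y in ((-.065,.09),(.065,.09),(-.065,-.09),(.065,-.09))]); print('rim pred',proj(C,R4@Rz.T+c).round(1).tolist())
E
```

```text
[ 0.57917722 -0.11262544  0.28754954] [-1.79949876e+02  1.55223897e-02  9.50310373e+01] [ 0.36879614  0.52407653 -0.15102435]
pin tips px [[248.1, -38.6], [385.7, -38.6], [256.9, 169.4], [376.6, 169.4]] floor holes [[252.6, -27.0], [381.1, -26.9], [260.4, 167.4], [373.0, 167.5]]
outline [[234, 0], [243, 184], [388, 184], [399, 0]]
rim pred [[230.4, -55.4], [403.3, -55.4], [243.2, 184.6], [390.2, 184.7]]
```

The measured rim outline, (243,184)–(388,184), matches the fully seated prediction, (243,185)–(390,185), and the gripper is clear. Handing in.

```bash
python3 -c "
from station import r
print(r.sign_off())"
```

```text
the job is handed in; nothing more can be done
None
```

The job is handed in at about 29 s: the pump lies flat in the lower tray, and the upper tray sits level on the four post shoulders and is released. I did not measure the bystanders again at the end, but the arm kept clear of them.

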